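Index and seat the sample carousel

TASK

Seat the white sample carousel on its grey drive unit: push its blue vane round with a fingertip until the notch in the rim stands over the pin at the red pointer, then press the disc down at its green centre until it is fully home, and take the hand away. Use closed fingertips only: do not pinch or lift the disc or its vane, do not force the disc down hard on the pin, and leave the other things on the counter where they are.

Things in the scene. Friction and masses are not known exactly. Their poses are not given: they have to be found in the camera images.
- drive_unit: grey round drive unit, 172 mm across, deck 40 mm above the counter, fixed to the counter; origin at the centre of its underside, z up, x from the centre toward the index pin. A steel spindle in its centre carries the white carousel disc.
- index_pin: fixed upright steel pin, 8 mm in diameter with a domed top, standing on the drive unit's deck 63 mm from the spindle axis, hidden under the disc while the disc is up; origin at its foot on the deck (40 mm above the counter). A red pointer block (10x14 mm, 22 mm tall), 78 mm from the axis just outside the disc's rim, stands at the same angle and marks where the pin is.
- pin_top (a point): top of the index pin, 57 mm above the counter
- notch (a point): centre of the notch in the disc's rim, at the disc's upper face, 63 mm from the axis. The notch is 11 mm wide, open through the rim and through the 10 mm thick disc; both sides of it are blue. It points away from the vane.
- hub (a point): centre of the disc's upper face, on the spindle axis, where a flat green pad 36 mm across (1 mm proud, for the eye only) shows the place to press; 68 mm above the counter with the disc up, 58 mm when fully home. The disc is 140 mm across, white, with a ring of small dark wells near the rim.
- vane (a point): middle of the top of the blue upright finger vane on the disc, 180 degrees from the notch, 48 mm from the axis; the vane is 15 mm thick across, 30 mm long along the radius (33 to 63 mm from the axis) and stands 20 mm above the disc's upper face. Its thick core stands 3 mm above its four cheeks.
- vane_left: blue cheek on one flat side of the vane (22x4x17 mm); origin at the middle of its lower edge on the disc
- vane_right: blue cheek on the other flat side of the vane (22x4x17 mm); origin likewise
- vane_inner: blue cheek on the vane's end toward the axis (4x6x17 mm); origin likewise
- vane_outer: blue cheek on the vane's end toward the rim (4x6x17 mm); origin likewise
- carousel_turn (a joint): angle of the disc on the spindle relative to the drive unit, rad, counter-clockwise from above; the notch stands exactly over the pin at 0 and at every full turn (6.283). It turns freely many times round either way, stays where it is left, and needs about 1 N at the vane.
- carousel_press (a joint): how far the disc has been pressed down the spindle, m: 0 at the start (underside 1 mm above the pin's top), 0.010 fully home, negative if lifted. A rubber ring grips the spindle: the disc stays at whatever height it is left, and pressing at the centre takes about 6 N. Pressed hard it goes down past about 3 mm only if the notch is over the pin; the domed pin centres a notch that is up to about 3 mm off.
- sample_cup_1: screw-capped specimen cup with green lid, 48 mm wide, 66 high; bystander; origin at the centre of its underside
- sample_cup_2: screw-capped specimen cup with green lid, 48 mm wide, 66 high; bystander; origin at the centre of its underside
- tally_counter: grey hand tally counter, 45x64x27; bystander; origin at the centre of its underside
- strip_bottle_1: black test-strip bottle, 42 mm wide, 114 high; bystander; origin at the centre of its underside
- red_box: small red carton, 34x55x20; bystander; origin at the centre of its underside
- steel_tin: small lidded metal tin, 32 mm wide, 33 high; bystander; origin at the centre of its underside

How it is judged (in metres and radians):
At the end, for the whole second after the job is handed in: The disc is at least 8 mm of its 10 mm travel down the spindle, at rest, with the notch within 4 mm of the pin, and the hand is clear (value of joint carousel_press above 0.008 m and horizontal distance between notch and pin_top below 0.004 m and velocity of joint carousel_press below 0.005 m/s); the robot touches nothing.
It fails at once if the disc is lifted more than 4 mm (value of joint carousel_press below -0.004 m).
It fails at once if the vane is pinched between the fingers ((contact force between the fingers and vane_left above 1 N and contact force between the fingers and vane_right above 1 N) or (contact force between the fingers and vane_inner above 1 N and contact force between the fingers and vane_outer above 1 N)).
It fails at once if the disc is forced onto the pin with more than 30 N (contact force between index_pin and anything else above 30 N).
It fails at once if a bystander is moved more than 20 mm (distance of any of sample_cup_1, sample_cup_2, tally_counter, strip_bottle_1, red_box, steel_tin from where it was at the start of the episode above 0.02 m).
It also fails if it takes over 48 s, if anything falls off the work surface, if the arm or the gripper's body presses on something with over 40 N, if the wrist force passes 120 N, or if a joint passes its speed limit or range.

ROBOT

A 6-joint arm with a two-finger parallel gripper is mounted at the origin on a cart in front of the work surface, level with it; the furniture and walls round the work are solid. World frame = base frame: x ahead of the robot, y to its left, z up, the work surface at z = 0. Lengths are in mm, angles in rad, forces in N, time in s.
With the tool pointing down it reaches from about 350 to 775 mm from the base axis. Payload 7.3 kg.
Tool frame: the origin (TCP) lies midway between the tips of the shut fingers; the grasp point (between the pads) lies 19 mm behind it; z points along the fingers, y is the line along which they close (so a half turn about z gives the same grasp; the last joint's range is limited). The gripper opens to 92 mm and grips with 3 to 60 N. Pads are 19 mm wide; open, the fingers measure 130 mm over their backs; the gripper's body (75 mm by 190 mm) begins 47 mm behind the grasp point.
Start: joints at [1.178, 0.342, 1.524, -0, 1.275, -0.146], TCP at [128.243, 509.116, 226.741] pointing down, gripper open.
Joint ranges: [-2.53, 2.53], [-0.77, 2.02], [0.04, 2.7], [-1, 4.14], [0.28, 2.66], [-3.11, 3.11]. Speed limits (rad/s): [2.57, 2.57, 3.14, 3.14, 3.14, 3.14].

INTERFACE

Orientations are given as [roll, pitch, yaw] about the fixed x, y, z axes, in that order (R = Rz(yaw) Ry(pitch) Rx(roll)).
In Python, from plant import bot gives the robot as it stands.
- The arm moves only by the tool jog_arm, never from a script. Its arguments are lists of equal length, an entry for each row: "dp": the shift along the tool's x, y, z in m, a list of three; "twist": the turn about the tool's z in degrees. A call has 1 to 10 rows; each row shifts and turns the commanded pose from where the row before left it, along the tool's axes as they then stand; what a row does not reach is not made up. A row lasts 1/8 s, in which the tool goes at most 62.5 mm and 10.7 degrees, less where a joint would pass 70% of its speed; a pose out of reach is approached as far as the arm can. A call is refused whole if a number of a shift passes 0.0625 or a number of a turn 10.7, either way. A call with a gripper value outside its range is refused whole. "jaw" is the finger opening in m, from 0 to 0.0918, set as the call begins (left out, the last holds). The fingers move at their own pace and stop on an object; the grip force is fixed at half the most. Time passes only in rows, so rows that do not move let the fingers close. It gives the time, the measured TCP pose, the force, the opening and the grip force at its end, in the units of the state.
- bot.get_obs(): the state, without advancing time (a new reading comes with each control period).
- bot.capture(name): name is "scene" or "top" or "wrist"; returns the picture (480x640x3 uint8, blue, green, red); there is no depth.
- bot.camera_params(name): a dict with "fx", "fy", "cx", "cy" (pixels), "R" (3x3) and "t" (3): a world point X has camera coordinates R X + t. Camera axes: x right, y down, z forward; pixel columns grow to the right and rows downward; lengths in mm; the calibration is good to about 2 mm. A picture is of the moment at which its call begins: read the wrist's pose just before it. camera_params takes no time and is no camera call; for the wrist camera it gives the pose at the moment of the call.
- bot.close_job(): hands the job in; it is judged then, once.
Trained networks look in the newest picture that a camera, given by its name, has taken for a name from the list of things; names that differ only in an ending like _2 or _b are one class to them, and where a whole thing is asked for, a point or a joint stands for the part that bears it (a point fixed in the world has none). Each returns a list of dicts, best first, with "confidence" (0 to 1); they miss things now and then, are a little off and sometimes report something else, mostly with a low value. They report only what shows in the picture. A call takes as long as a camera call.
- bot.find_in(camera, label): "bbox" ([centre column, centre row, width, height] in pixels, round what is visible of it).
- bot.masks_of(camera, label): "pixels" (480x640 bool, what is visible of it) and "bbox" ([centre column, centre row, width, height] in pixels, round what is visible of it).
The state is a dict: "time": time; "joint_positions": joint angles; "dq": joint speeds; "tau": joint torques, N m; "tool_pos": TCP position; "tcp_rot": TCP orientation; "contact_force": force on the tool from outside, world axes, zero at the start; "moment": the same for the moment, N m; "grip_width": finger opening in mm; "finger_force": force on a finger pad.
Only numpy, scipy, OpenCV 4.12 (cv2) and the standard library are available. Lean on these libraries where they do the work, as an engineer would, in place of code of your own. Each camera call takes 0.05 s, during which the arm holds its last target. There are 200 camera calls.

## Working session

There is one attempt and no reset: what is moved stays moved. The work goes in short steps, Python scripts to look and compute and a tool call to move; the robot and the scene stay as the last step left them, time stands still between calls to the robot, and variables do not carry over. Pictures are saved under pics/ and viewed, at most 10 in all, crops included, and the job is handed in when it is done.

Besides the shell and the picture viewer there is one more tool, called after "Request:" by a JSON object that holds its "api" and its "payload", one argument or row to a line. jog_arm: Moves the arm, as the interface text tells. Its arguments: {"type":"object","properties":{"dp":{"type":"array"},"twist":{"type":"array"},"jaw":{"type":"number"}},"required":["dp","twist"]}

```bash
mkdir -p pics; ls; cat > h.py <<'E'
import numpy as np, cv2
from plant import bot
def ray(cam,u,v,z,P=None):
    P=P or bot.camera_params(cam)
    R=np.array(P["R"]);t=np.array(P["t"]).ravel()
    d=R.T@np.array([(u-P["cx"])/P["fx"],(v-P["cy"])/P["fy"],1]);c=-R.T@t
    return c+d*(z-c[2])/d[2]
E
python3 - <<'E'
from h import *
o=bot.get_obs();print(o["time"],o["tool_pos"],o["tcp_rot"])
for c in ("top","scene"):
    cv2.imwrite(f"pics/{c}0.png",bot.capture(c))
    for l,z in (("drive_unit",40),("hub",68),("vane",88),("notch",68),("index_pin",50),("sample_cup_1",66),("strip_bottle_1",114),("tally_counter",27),("red_box",20),("steel_tin",33)):
        for r in bot.find_in(c,l)[:3]:
            b=r["bbox"];print(c,l,round(r["confidence"],2),np.round(b),np.round(ray(c,b[0],b[1],z)))
E
```

```text
pics
0.0 [128.05516365 508.71148956 226.04932308] [-3.14004283e+00 -2.36596870e-04  2.89483009e+00]
top drive_unit 0.83 [256. 247.  87.  87.] [503. 325.  40.]
top hub 0.8 [251. 248.  68.  73.] [499. 331.  68.]
top vane 0.81 [253. 248.  74.  65.] [497. 323.  88.]
top notch 0.75 [252. 250.  75.  68.] [496. 329.  68.]
top index_pin 0.67 [252. 249.  72.  68.] [499. 331.  50.]
top sample_cup_1 0.96 [389. 265.  23.  28.] [461.  59.  66.]
top sample_cup_1 0.61 [471. 228.  28.  27.] [ 531. -106.   66.]
top strip_bottle_1 0.6 [415. 234.  28.  28.] [515.  13. 114.]
top tally_counter 0.59 [447. 270.  33.  17.] [450. -63.  27.]
top red_box 0.64 [488. 265.  28.  24.] [ 459. -148.   20.]
top steel_tin 0.57 [161. 278.  18.  14.] [444. 519.  33.]
scene drive_unit 0.98 [291. 298.  90.  78.] [492. 342.  40.]
scene drive_unit 0.4 [350. 219.  18.  44.] [535. -38.  40.]
scene hub 0.57 [290. 283.  73.  51.] [496. 336.  68.]
scene vane 0.84 [288. 282.  76.  51.] [484. 362.  88.]
scene vane 0.45 [290. 296.  93.  80.] [459. 398.  88.]
scene notch 0.61 [290. 283.  80.  52.] [498. 335.  68.]
scene index_pin 0.64 [289. 281.  74.  50.] [517. 307.  50.]
scene sample_cup_1 0.94 [360. 243.  21.  33.] [440. 126.  66.]
scene sample_cup_1 0.81 [364. 210.  19.  29.] [503. -51.  66.]
scene tally_counter 0.76 [384. 231.  19.  18.] [438. -34.  27.]
scene red_box 0.74 [389. 216.  14.  15.] [ 462. -141.   20.]
scene steel_tin 0.58 [257. 383.  21.  26.] [432. 543.  33.]
scene steel_tin 0.51 [290. 281.  79.  53.] [529. 282.  33.]
```

```bash
python3 - <<'E'
from h import *
im=cv2.imread("pics/top0.png");cv2.imwrite("pics/a.png",cv2.resize(im[190:310,180:340],None,fx=5,fy=5,interpolation=cv2.INTER_CUBIC))
for n in("top","scene"):
    h=cv2.cvtColor(cv2.imread(f"pics/{n}0.png"),cv2.COLOR_BGR2HSV)
    for c,lo,hi in(("red",(0,150,80),(6,255,255)),("green",(45,100,50),(85,255,255)),("blue",(95,120,50),(130,255,255))):
        m=cv2.inRange(h,lo,hi);k,_,s,ce=cv2.connectedComponentsWithStats(m)
        for i in range(1,k):
            if s[i,4]>3:print(n,c,s[i,4],ce[i].round(1),[np.round(ray(n,*ce[i],z)[:2]) for z in (22,68,86)])
o=bot.get_obs();print(o["time"],bot.camera_params("wrist"))
E
```

```text
top red 12 [315.4 115.9] [array([783., 199.]), array([767., 198.]), array([760., 198.])]
top red 49 [298.5 121.3] [array([772., 235.]), array([756., 233.]), array([750., 232.])]
top red 6 [309.  116.5] [array([782., 213.]), array([766., 211.]), array([759., 210.])]
top red 19 [317.5 122.8] [array([768., 195.]), array([752., 194.]), array([746., 194.])]
top red 183 [281.5 129.2] [array([756., 271.]), array([740., 267.]), array([734., 266.])]
top red 4 [313.5 120.5] [array([773., 203.]), array([757., 202.]), array([751., 201.])]
top red 48 [266.6 130.7] [array([753., 303.]), array([738., 298.]), array([732., 296.])]
top red 14 [303.4 124.4] [array([765., 225.]), array([749., 223.]), array([743., 222.])]
top red 17 [309.5 129.5] [array([754., 212.]), array([738., 210.]), array([732., 210.])]
top red 5 [319.6 127.6] [array([757., 191.]), array([742., 190.]), array([736., 190.])]
top red 14 [302.2 129.1] [array([755., 227.]), array([739., 225.]), array([734., 224.])]
top red 5 [296.4 131. ] [array([751., 240.]), array([736., 237.]), array([730., 236.])]
top red 7 [295.1 137.6] [array([737
[... 12010 characters left out ...]
.])]
scene blue 43 [429.6 140.6] [array([  566., -1014.]), array([ 525., -829.]), array([ 509., -757.])]
scene blue 80 [293.9 263.7] [array([567., 201.]), array([526., 270.]), array([510., 297.])]
scene blue 169 [ 37.8 289.1] [array([986., 514.]), array([905., 553.]), array([873., 568.])]
scene blue 142 [281.8 302.6] [array([514., 341.]), array([478., 396.]), array([463., 418.])]
1.1 {'fx': 340.92015318645196, 'fy': 340.92015318645196, 'cx': 325.7001936215197, 'cy': 245.04656809266115, 'R': array([[ 0.24460563,  0.96962202,  0.00111058],
       [ 0.92597074, -0.23393325,  0.29640078],
       [ 0.28765652, -0.07147294, -0.95506301]]), 't': array([-525.09497769,  -37.18119062,  390.71930541])}
```

View pics/a.png

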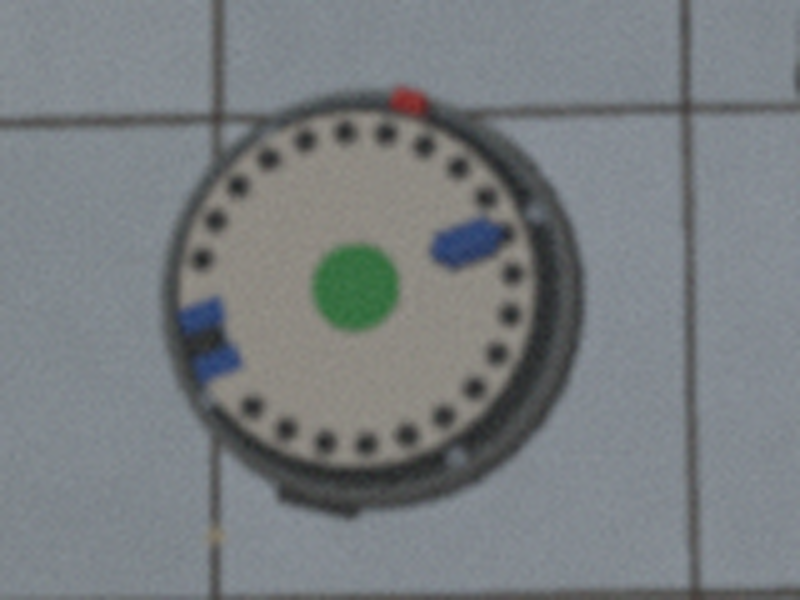

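View pics/scene0.png

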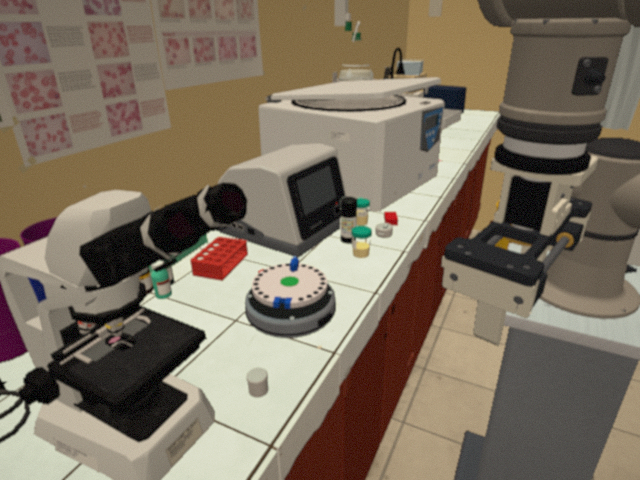

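Request:
{"api": "jog_arm", "payload": {
  "dp": [
    [-0.05, -0.011, 0],
    [-0.05, -0.011, 0],
    [-0.05, -0.011, 0],
    [-0.05, -0.011, 0],
    [-0.05, -0.011, 0],
    [-0.05, -0.011, 0],
    [-0.05, -0.011, 0],
    [-0.05, -0.011, 0],
    [-0.05, -0.011, 0],
    [0, 0, 0]
  ],
  "twist": [0, 0, 0, 0, 0, 0, 0, 0, 0, 0],
  "jaw": 0
}}

```text
time: 2.35
tool_pos: [543.1, 300.9, 225.8]
tcp_rot: [-3.141, 0.0, 2.891]
contact_force: [-0.1, 0.4, -0.4]
grip_width: 0.6
finger_force: 0.0
```

Request:
{"api": "jog_arm", "payload": {
  "dp": [
    [0, 0, 0.015],
    [0, 0, 0.015],
    [0, 0, 0.015],
    [0, 0, 0.015],
    [0, 0, 0.015],
    [0, 0, 0.015],
    [0, 0, 0.015],
    [0, 0, 0]
  ],
  "twist": [-10, -10, -10, -10, -10, -10, -9, 0]
}}

```text
time: 3.35
tool_pos: [538.9, 303.5, 120.7]
tcp_rot: [3.14, -0.002, -2.185]
contact_force: [-0.3, -0.4, 0.2]
grip_width: 0.3
finger_force: 0.0
```

```bash
cat >> h.py <<'E'
def pose():
    o=bot.get_obs();return np.array(o["tool_pos"]),np.degrees(o["tcp_rot"]),o
def look(name):
    P=bot.camera_params("wrist");im=bot.capture("wrist");cv2.imwrite(f"pics/{name}.png",im)
    h=cv2.cvtColor(im,cv2.COLOR_BGR2HSV)
    for c,lo,hi,zz in(("red",(0,150,80),(6,255,255),(62,)),("green",(45,100,50),(85,255,255),(69,59)),("blue",(95,120,50),(130,255,255),(68,88,58,78))):
        k,_,s,ce=cv2.connectedComponentsWithStats(cv2.inRange(h,lo,hi))
        for i in range(1,k):
            if s[i,4]>60:print(c,s[i,4],ce[i].round(),[np.round(ray("wrist",*ce[i],z,P)[:2],1).tolist() for z in zz])
E
python3 - <<'E'
from h import *
p,r,o=pose();print(p,r,o["time"],o["contact_force"],o["grip_width"])
look("w1")
E
```

```text
[538.89654293 303.51025603 120.72741187] [ 1.79899462e+02 -1.25313526e-01 -1.25177824e+02] 3.35 [-0.25355778 -0.36914326  0.19217865] 0.26240318793370593
red 3406 [121. 288.] [[664.9, 236.3]]
red 5125 [ 71. 297.] [[698.6, 221.0]]
red 112 [286. 296.] [[575.3, 306.8]]
red 1337 [116. 379.] [[722.6, 287.8]]
green 2063 [398. 266.] [[499.9, 330.2], [500.2, 334.6]]
blue 1184 [340. 229.] [[516.7, 287.6], [514.4, 282.8], [517.8, 289.9], [515.6, 285.2]]
blue 661 [467. 314.] [[479.6, 388.4], [480.9, 374.1], [479.0, 395.5], [480.3, 381.2]]
```

View pics/w1.png

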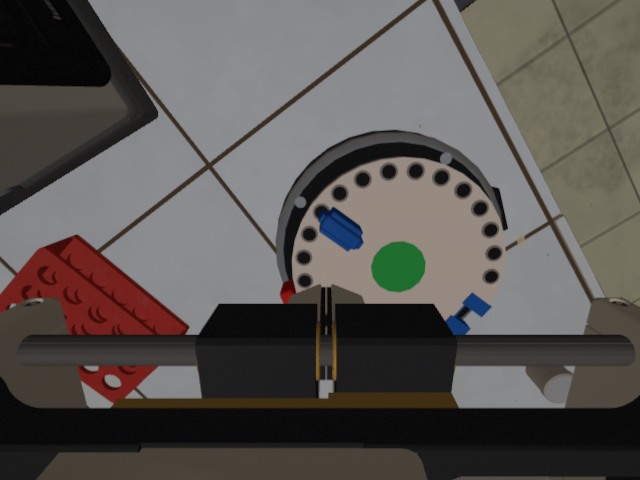

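Request:
{"api": "jog_arm", "payload": {
  "dp": [
    [0, 0, 0.016],
    [0, 0, 0.016],
    [0, 0, 0.0145],
    [0, 0, 0],
    [0.0067, 0.0005, 0],
    [0.0067, 0.0005, 0],
    [0.0067, 0.0005, 0],
    [0.0067, 0.0005, 0],
    [0.0067, 0.0005, 0],
    [0, 0, 0]
  ],
  "twist": [0, 0, 0, 0, 8, 8, 8, 8, 8, 0]
}}

```text
time: 4.65
tool_pos: [513.6, 284.5, 75.8]
tcp_rot: [3.141, 0.001, -2.881]
contact_force: [0.0, -0.3, -0.4]
grip_width: 0.3
finger_force: 0.1
```

```bash
python3 - <<'E'
from h import *
p,r,o=pose();print(p,r,o["time"],o["contact_force"]); d=p[:2]-[500.5,330.5];print(np.hypot(*d),np.degrees(np.arctan2(d[1],d[0])))
look("w2")
E
```

```text
[513.58429389 284.48657667  75.75793019] [ 1.79992536e+02  5.86937400e-02 -1.65085088e+02] 4.65 [ 0.02365347 -0.29585484 -0.39411017]
47.837578048278296 -74.12646419147848
green 2266 [418. 287.] [[495.4, 329.6], [499.0, 333.6]]
blue 2036 [336. 265.] [[494.9, 284.7], [487.8, 282.1], [498.5, 286.0], [491.4, 283.4]]
blue 544 [522. 323.] [[501.3, 392.5], [493.4, 376.9], [505.2, 400.3], [497.4, 384.7]]
```

View pics/w2.png

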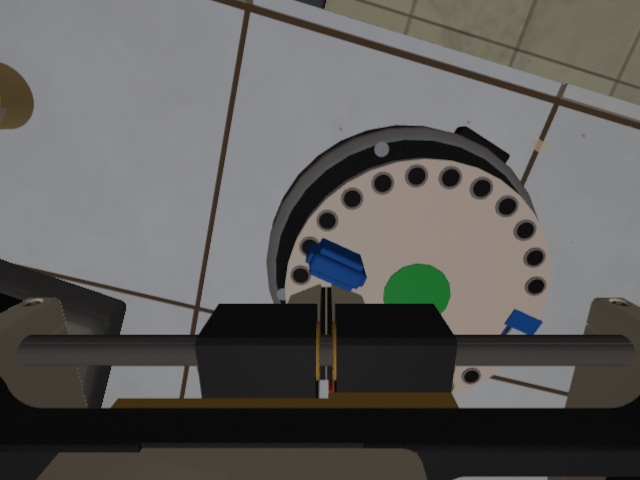

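Request:
{"api": "jog_arm", "payload": {
  "dp": [
    [0.0067, 0.0005, 0],
    [0.0067, 0.0005, 0],
    [0.0067, 0.0005, 0],
    [0.0067, 0.0005, 0],
    [0.0067, 0.0005, 0],
    [0, 0, 0]
  ],
  "twist": [8, 8, 8, 8, 8, 0]
}}

```text
time: 5.45
tool_pos: [480.6, 287.9, 75.4]
tcp_rot: [3.141, 0.0, 2.707]
contact_force: [0.0, -0.2, -0.1]
grip_width: 0.3
finger_force: 0.0
```

```bash
python3 - <<'E'
from h import *
p,r,o=pose();print(p,r,o["time"],o["contact_force"]); d=p[:2]-[500.5,330.5];print(np.hypot(*d),np.degrees(np.arctan2(d[1],d[0])))
look("w3")
E
```

```text
[480.63136741 287.8622233   75.44868145] [1.79976923e+02 1.22919742e-02 1.55072270e+02] 5.45 [ 0.03944552 -0.22035992 -0.05418559]
47.03979765386147 -114.98488836814725
green 2147 [415. 288.] [[495.3, 332.9], [500.6, 333.6]]
blue 2052 [334. 264.] [[465.8, 299.5], [458.8, 302.1], [469.3, 298.1], [462.3, 300.8]]
blue 487 [518. 326.] [[541.2, 376.2], [525.1, 369.5], [549.3, 379.5], [533.2, 372.8]]
```

View pics/w3.png

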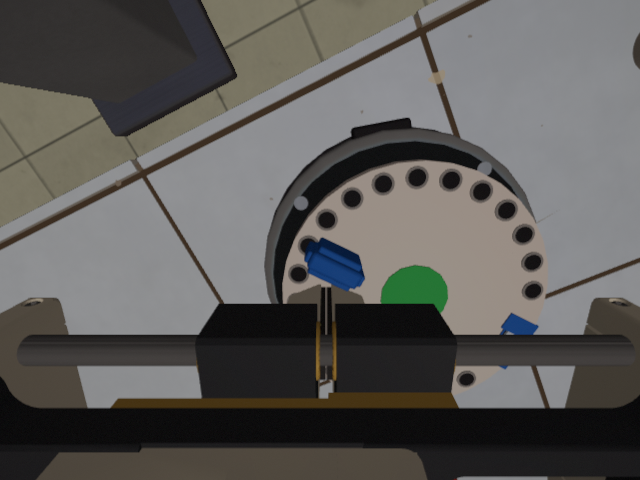

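Request:
{"api": "jog_arm", "payload": {
  "dp": [
    [0.0067, 0.0005, 0],
    [0.0067, 0.0005, 0],
    [0.0067, 0.0005, 0],
    [0.0067, 0.0005, 0],
    [0.0067, 0.0005, 0],
    [0, 0, 0]
  ],
  "twist": [8, 8, 8, 8, 8, 0]
}}

```text
time: 6.25
tool_pos: [457.6, 311.3, 75.3]
tcp_rot: [3.141, -0.0, 2.009]
contact_force: [0.1, 0.3, -0.4]
grip_width: 0.3
finger_force: 0.0
```

```bash
python3 - <<'E'
from h import *
p,r,o=pose();print(p,r,o["time"],o["contact_force"]); d=p[:2]-[500.5,330.5];print(np.hypot(*d),np.degrees(np.arctan2(d[1],d[0])))
look("w4")
E
```

```text
[457.64304795 311.32577915  75.2931724 ] [ 1.79974005e+02 -4.97047140e-03  1.15132973e+02] 6.25 [ 0.11031885  0.27505122 -0.37991409]
46.95070909532474 -155.8962350656271
red 122 [506. 372.] [[576.9, 309.5]]
red 66 [535. 478.] [[642.2, 247.8]]
green 1999 [414. 289.] [[497.7, 335.9], [502.2, 332.9]]
blue 2058 [334. 264.] [[453.9, 330.1], [450.2, 336.6], [455.7, 326.8], [452.1, 333.3]]
blue 362 [515. 329.] [[560.1, 338.1], [543.6, 343.6], [568.3, 335.3], [551.8, 340.9]]
blue 73 [498. 368.] [[566.1, 312.8], [548.9, 321.4], [574.7, 308.5], [557.5, 317.1]]
```

View pics/w4.png

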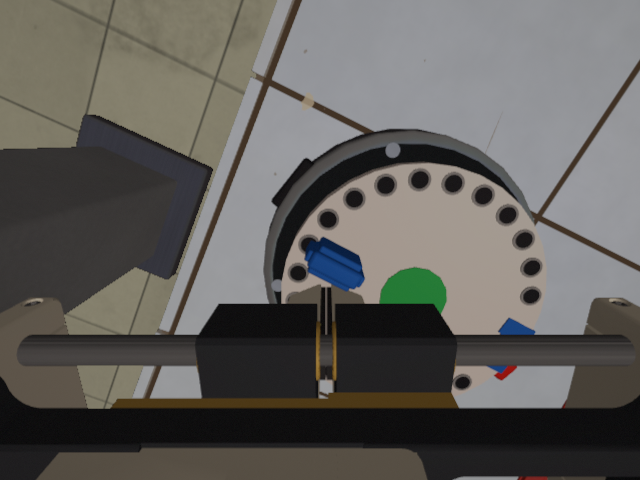

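Request:
{"api": "jog_arm", "payload": {
  "dp": [
    [0.0025, 0.0001, 0],
    [0.0025, 0.0001, 0],
    [0, 0, 0],
    [-0.012, 0, 0],
    [-0.02, 0, -0.03],
    [-0.03, 0.03, -0.04],
    [-0.03, 0.03, -0.04],
    [0, 0, 0]
  ],
  "twist": [3, 3, 0, 0, 0, 0, 0, 0]
}}

```text
time: 7.3
tool_pos: [546.3, 246.2, 188.6]
tcp_rot: [3.133, 0.001, 1.898]
contact_force: [-0.5, -0.4, -0.7]
grip_width: 0.5
finger_force: 0.0
```

```bash
python3 - <<'E'
from h import *
p,r,o=pose();print(p,r,o["time"],o["contact_force"])
look("w5")
E
```

```text
[546.32517928 246.16372103 188.59944745] [1.79529436e+02 3.74019234e-02 1.08765349e+02] 7.3 [-0.48451463 -0.35734911 -0.65557596]
red 173 [382. 175.] [[574.3, 310.8]]
red 92 [508. 223.] [[692.0, 307.9]]
red 9016 [497. 277.] [[706.6, 259.1]]
green 1699 [301. 118.] [[499.3, 330.9], [498.6, 331.3]]
green 145 [573. 149.] [[708.6, 377.8], [715.4, 379.9]]
green 1084 [617. 151.] [[742.3, 388.4], [750.4, 390.8]]
green 4638 [606. 276.] [[793.2, 292.3], [803.0, 291.2]]
green 617 [175. 383.] [[455.8, 61.7], [453.5, 52.3]]
green 435 [562. 375.] [[810.3, 188.5], [820.7, 183.7]]
blue 859 [240.  85.] [[448.9, 338.6], [454.0, 337.4], [446.4, 339.2], [451.5, 338.0]]
blue 317 [378. 145.] [[561.6, 331.4], [558.6, 330.7], [563.2, 331.8], [560.1, 331.1]]
blue 274 [365. 169.] [[558.6, 311.3], [555.8, 312.1], [560.0, 311.0], [557.2, 311.7]]
```

View pics/w5.png

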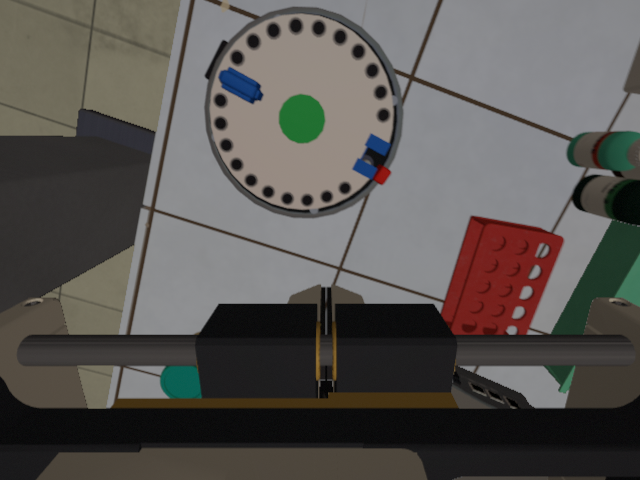

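Request:
{"api": "jog_arm", "payload": {
  "dp": [
    [0.03, -0.0213, 0.013],
    [0.03, -0.0213, 0.013],
    [0.03, -0.0213, 0.012],
    [0, 0, 0.025],
    [0, 0, 0.025],
    [0, 0, 0.025],
    [0, 0, 0]
  ],
  "twist": [0, 0, 0, 0, 0, 0, 0]
}}

```text
time: 8.22
tool_pos: [450.2, 311.8, 69.9]
tcp_rot: [-3.136, 0.001, 1.901]
contact_force: [0.0, -1.2, 1.0]
grip_width: 0.7
finger_force: 0.0
```

Request:
{"api": "jog_arm", "payload": {
  "dp": [
    [0, 0, -0.0045],
    [0, 0, 0]
  ],
  "twist": [0, 0]
}}

```text
time: 8.48
tool_pos: [453.0, 312.9, 78.0]
tcp_rot: [3.14, -0.0, 1.9]
contact_force: [-0.9, -0.1, 0.9]
grip_width: 0.3
finger_force: 0.0
```

Request:
{"api": "jog_arm", "payload": {
  "dp": [
    [0.001, 0.003, 0.003],
    [0.0025, 0, 0],
    [0.0025, 0, 0],
    [0.002, 0, 0],
    [0, 0, 0],
    [0, 0, 0]
  ],
  "twist": [0, 2, 2, 2.5, 0, 0]
}}

```text
time: 9.22
tool_pos: [453.3, 321.1, 73.8]
tcp_rot: [3.141, -0.0, 1.787]
contact_force: [1.2, -1.1, 0.3]
grip_width: 0.7
finger_force: 0.6
```

```bash
python3 - <<'E'
from h import *
p,r,o=pose();print(p,r,o["time"],o["contact_force"])
look("w6")
E
```

```text
[453.25189891 321.10601574  73.84603277] [ 1.79974514e+02 -2.36344098e-03  1.02402812e+02] 9.225 [ 1.1830135  -1.06724769  0.29204726]
green 1969 [417. 290.] [[499.0, 336.7], [502.8, 332.8]]
blue 2085 [336. 265.] [[454.9, 340.3], [452.6, 347.5], [456.0, 336.7], [453.7, 343.9]]
blue 328 [518. 329.] [[559.7, 325.4], [544.6, 334.5], [567.2, 320.9], [552.1, 329.9]]
blue 104 [501. 368.] [[559.7, 299.6], [544.6, 311.8], [567.2, 293.5], [552.2, 305.7]]
```

Request:
{"api": "jog_arm", "payload": {
  "dp": [
    [-0.012, 0, 0],
    [-0.02, 0, -0.03],
    [-0.03, 0.03, -0.04],
    [-0.03, 0.03, -0.04],
    [0, 0, 0],
    [0, 0, 0]
  ],
  "twist": [0, 0, 0, 0, 0, 0]
}}

```text
time: 10.02
tool_pos: [530.3, 243.6, 182.8]
tcp_rot: [-3.139, -0.0, 1.786]
contact_force: [0.0, 0.8, -0.8]
grip_width: -0.1
finger_force: 0.0
```

```bash
python3 - <<'E'
from h import *
p,r,o=pose();print(p,r,o["time"],o["contact_force"])
look("w7")
im=cv2.imread("pics/w7.png");cv2.imwrite("pics/w7c.png",cv2.resize(im[0:240,190:430],None,fx=2.5,fy=2.5,interpolation=cv2.INTER_CUBIC))
E
```

```text
[530.33228932 243.6052535  182.78542237] [-1.79873527e+02 -1.37954948e-02  1.02328588e+02] 10.025 [ 0.01781478  0.752098   -0.7769181 ]
red 189 [398. 171.] [[575.0, 310.6]]
red 106 [533. 205.] [[691.5, 308.0]]
red 10427 [528. 267.] [[708.4, 256.2]]
green 1770 [311. 123.] [[499.7, 330.9], [499.2, 331.3]]
green 460 [633. 120.] [[734.8, 384.6], [742.9, 387.0]]
green 227 [595. 120.] [[707.5, 378.3], [714.6, 380.4]]
green 2107 [626. 266.] [[783.9, 276.1], [793.8, 274.5]]
blue 891 [250.  88.] [[451.0, 344.9], [455.6, 343.2], [448.7, 345.8], [453.3, 344.1]]
blue 627 [381. 163.] [[558.8, 314.0], [555.5, 314.6], [560.4, 313.8], [557.1, 314.3]]
```

View pics/w7c.png

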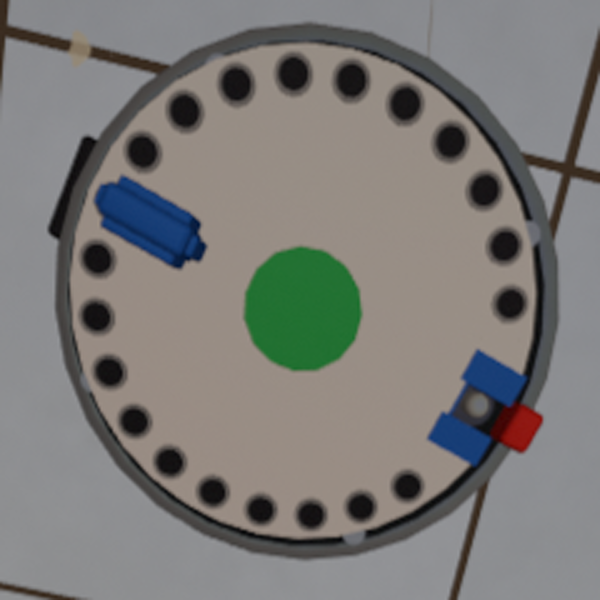

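Request:
{"api": "jog_arm", "payload": {
  "dp": [
    [0.03, -0.004, 0.01],
    [0.03, -0.004, 0.02],
    [0.032, -0.0033, 0.02],
    [0, 0, 0.025],
    [0, 0, 0.025],
    [0, 0, 0],
    [0, 0, 0]
  ],
  "twist": [0, 0, 0, 0, 0, 0, 0]
}}

```text
time: 10.95
tool_pos: [500.3, 331.9, 84.1]
tcp_rot: [-3.141, -0.0, 1.787]
contact_force: [0.4, 0.2, 0.9]
grip_width: 0.6
finger_force: 0.0
```

Request:
{"api": "jog_arm", "payload": {
  "dp": [
    [0, 0, 0.006],
    [0, 0, 0.006],
    [0, 0, 0.002],
    [0, 0, 0.002],
    [0, 0, 0.002],
    [0, 0, 0.001],
    [0, 0, 0]
  ],
  "twist": [0, 0, 0, 0, 0, 0, 0]
}}

```text
time: 11.82
tool_pos: [500.7, 331.6, 65.3]
tcp_rot: [3.141, -0.0, 1.787]
contact_force: [-1.6, -1.6, 5.0]
grip_width: 0.7
finger_force: 2.4
```

Request:
{"api": "jog_arm", "payload": {
  "dp": [
    [0, 0, 0.001],
    [0, 0, 0.001],
    [0, 0, 0.001],
    [0, 0, 0]
  ],
  "twist": [0, 0, 0, 0]
}}

```text
time: 12.32
tool_pos: [500.7, 331.6, 62.1]
tcp_rot: [3.141, -0.0, 1.787]
contact_force: [-1.7, -0.9, 4.3]
grip_width: 0.5
finger_force: 2.4
```

Past 3 mm with no rise in force: the notch is over the pin.

Request:
{"api": "jog_arm", "payload": {
  "dp": [
    [0, 0, 0.001],
    [0, 0, 0.001],
    [0, 0, 0.001],
    [0, 0, 0.001],
    [0, 0, 0]
  ],
  "twist": [0, 0, 0, 0, 0]
}}

```text
time: 12.95
tool_pos: [500.7, 331.6, 58.2]
tcp_rot: [3.141, -0.0, 1.787]
contact_force: [-1.8, -2.0, 5.7]
grip_width: 0.5
finger_force: 3.0
```

Request:
{"api": "jog_arm", "payload": {
  "dp": [
    [0, 0, 0.0007],
    [0, 0, 0]
  ],
  "twist": [0, 0]
}}

```text
time: 13.2
tool_pos: [500.7, 331.6, 58.2]
tcp_rot: [3.141, -0.0, 1.787]
contact_force: [-3.6, -2.2, 10.9]
grip_width: 0.8
finger_force: 5.2
```

Request:
{"api": "jog_arm", "payload": {
  "dp": [
    [0, 0, -0.005],
    [0, 0, -0.02],
    [0, 0, -0.04],
    [-0.03, 0.004, -0.04],
    [-0.03, 0.004, -0.02],
    [-0.03, 0.004, 0],
    [0, 0, 0],
    [0, 0, 0]
  ],
  "twist": [0, 0, 0, 0, 0, 0, 0, 0]
}}

```text
time: 14.2
tool_pos: [531.3, 246.6, 181.7]
tcp_rot: [-3.141, -0.001, 1.786]
contact_force: [-0.2, -0.2, -0.2]
grip_width: 0.5
finger_force: 0.0
```

```bash
python3 - <<'E'
from h import *
p,r,o=pose();print(p,r,o["time"],o["contact_force"])
look("w8")
im=cv2.imread("pics/w8.png");cv2.imwrite("pics/w8c.png",cv2.resize(im[0:240,190:430],None,fx=2.5,fy=2.5,interpolation=cv2.INTER_CUBIC))
E
```

```text
[531.32869132 246.64592233 181.66211065] [-1.79967645e+02 -2.90005769e-02  1.02345684e+02] 14.2 [-0.17867549 -0.20727277 -0.21049322]
red 188 [396. 175.] [[575.3, 310.6]]
red 123 [532. 208.] [[692.1, 308.5]]
red 10403 [527. 270.] [[708.7, 256.4]]
green 544 [632. 123.] [[735.7, 385.3], [743.9, 387.6]]
green 1649 [309. 128.] [[500.4, 330.7], [499.9, 330.9]]
green 227 [594. 123.] [[707.6, 379.2], [714.7, 381.2]]
green 2183 [625. 265.] [[783.8, 279.9], [793.8, 278.3]]
blue 826 [250.  94.] [[453.4, 344.0], [457.9, 342.6], [451.1, 344.7], [455.6, 343.3]]
blue 582 [377. 166.] [[557.5, 314.3], [554.3, 315.1], [559.1, 314.0], [555.9, 314.7]]
```

View pics/w8c.png

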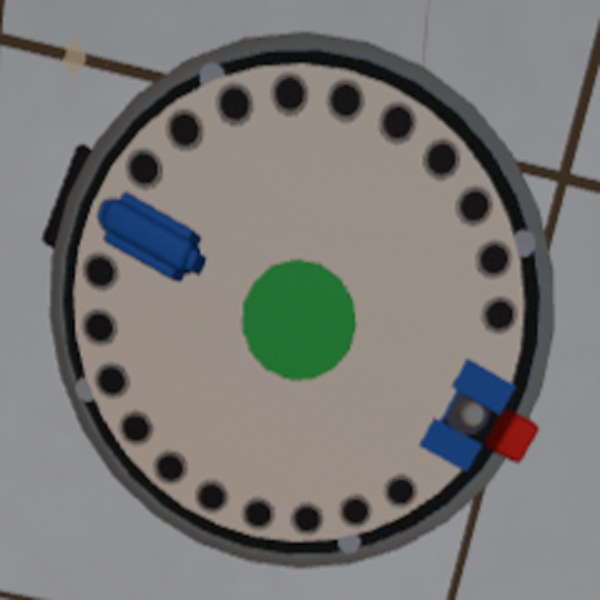

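The disc now sits lower: it looks smaller in the picture. The pin stands centred in the notch, at crop (472,412) beside the pointer. Handing in.

```bash
python3 -c "
from plant import bot
print(bot.close_job())"
```

```text
the job is handed in; nothing more can be done
None
```

I turned the carousel until its notch stood over the pin, pressed it fully home (the disc stopped with its top 58 mm above the counter), and moved the hand clear. I handed the job in at about 14 s, but no verdict came back.

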